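Wedge the sagging carousel board up to its height mark

TASK

The hinged board under the key-and-coin carousel has sagged at its front edge. Pick up the steel doorstop wedge, slide it thin end first under the front edge, and ease it in until the board comes up to the height mark - the steel tongue over its front corner - and presses snugly against it without straining it; then let go and leave the wedge there, flat on the bench, holding the board up. Raise the board with the wedge only, not with the fingers, and leave the tray, the glass disc and the jar where they are.

Things in the scene. Friction and masses are not known exactly. Their poses are not given: they have to be found in the camera images.
- stand: Fixed stand of the hinged board. Origin on the bench directly below the middle of the board's front edge; +x points level from the front edge back to the hinge, 240 mm away, +y to the left along the edge, z up. The wedge goes in along +x; the space under the board is clear for 235 mm behind the front edge, over its whole width.
- board: Plywood board, 245 x 200 x 12 mm, hinged along its back. Origin at the middle of its lower front edge; +x from the front edge back to the hinge, z up. At rest the underside of the front edge is 12 mm above the bench (level: 20 mm). It bears down with about 2 to 4 N at the front edge, with a turntable carousel (144 mm across, 92 mm high) from 60 mm behind the edge.
- bracket: Fixed steel height mark: upright strip 62 mm high, 30 mm wide, by the board's left front corner (116 mm left of the stand's origin, 18 mm behind the front edge). Its rigid level tongue reaches 32 mm in over the board's top, 8 to 28 mm behind the front edge. Origin on the bench at the strip's foot; the tongue is not measured. Press on it with over 2 N; over 16 N would bend it.
- board_edge (a point): Middle of the lower front edge of the board, 12 mm above the bench at rest. The tongue is set anew each time: it stops the board when this edge is somewhere from 16 to 24 mm above the bench. Lifting takes a nearly constant push on the wedge, some 3 to 7 N; once the tongue is met the push rises fast, by 2 to 3 N per mm of wedge travel, or 1 to 2 N for each N on the tongue.
- wedge_grip (a point): Grip point on the steel doorstop wedge: mid-width, 15 mm above its underside, 20 mm from the thick end; grip the flanks within 40 mm of that end, where they are closed. Wedge 150 mm long, 36 wide, 3 thick at the thin end, 33 at the thick end (slope 1 in 5), 0.4 kg, flat underside. +x from thick to thin end, +y across, z up.
- wedge_tip (a point): Middle of the wedge's thin end, at its underside, 130 mm from the grip point along +x. Axes as for the grip point.
- wedge: The same wedge; origin at the centre of its underside, 75 mm from either end, axes as for the grip point. Pushed on its thick end it slides freely; held in a stiff grip under load it is also pressed on the bench and needs a larger push.
- tray: Bystander: grey catch-all tray, 130 x 160 x 22 mm, loose; origin at the centre of its underside.
- disc: Bystander: blue glass disc, 60 mm across, 9 mm thick, loose, flat on the bench; origin at the centre of its underside.
- jar: Bystander: glass jar with steel lid, 60 mm across, 85 mm high, loose; origin at the centre of its underside.
Not all that is in view belongs to the job. Leave any red look-alike of the wedge alone.

How it is judged:
By the outcome, as a careful person would: the job done as asked, in the order asked, and still so for the second after the job is handed in, with the robot touching nothing.
It also fails if it takes over 67 s, if anything falls off the work surface, if the arm or the gripper's body presses on something with over 40 N, if the wrist force passes 120 N, or if a joint passes its speed limit or range.

ROBOT

A 6-joint arm with a two-finger parallel gripper is mounted at the origin on the work surface. World frame = base frame: x ahead of the robot, y to its left, z up, the work surface at z = 0. Lengths are in mm, angles in degrees, forces in N, time in s.
With the tool pointing down it reaches from about 275 to 825 mm from the base axis. Payload 5.2 kg.
Tool frame: the origin (TCP) lies at the very end of the fingers, on their centre line; the grasp point (between the pads) lies 19 mm behind it; z points along the fingers, y is the direction in which the jaws open and shut (so a half turn about z gives the same grasp; the last joint's range is limited). The gripper opens to 93 mm and grips with 3 to 60 N. Pads are 15 mm wide; open, the fingers measure 128 mm over their backs; the gripper's body (75 mm by 188 mm) begins 65 mm behind the grasp point.
Start: joints at [62.407, 14.817, 87.949, -0, 77.235, -11.62], TCP at [151.339, 528.773, 198.053] pointing down, gripper open.
Joint ranges: [-179.93, 179.93], [-52.35, 119.4], [10.71, 147.94], [-69.91, 249.91], [12.55, 155.21], [-178.61, 178.61]. Speed limits (degrees/s): [147.25, 147.25, 180, 180, 180, 180].

INTERFACE

Orientations are given as a 3x3 rotation matrix whose columns are the frame's x, y, z axes.
In Python, from cell import monitor, capture, camera_params, ticket gives the robot as it stands.
- The arm moves only by the shell command python3 -m pendant 'ROWS'. ROWS is JSON, a list of rows, each a list of 3 entries, a list of its own where there are three numbers: the shift along the tool's x, y, z scaled (see below), then the turn, a rotation vector about the tool's x, y, z scaled (see below), then the opening, from 0 (shut) to 1 (fully open). A call has 1 to 5 rows; each row shifts and turns the commanded pose from where the row before left it, along the tool's axes as they then stand; what a row does not reach is not made up. The controller multiplies each number of a shift by 0.06 m and each number of a turn by 0.12 rad. A row lasts 1/8 s, in which the tool goes at most 62.5 mm and 10.7 degrees, less where a joint would pass 70% of its speed; a pose out of reach is approached as far as the arm can. A call with a number of a shift or a turn outside -1 to 1 is refused whole. A call with a gripper value outside its range is refused whole. The fingers move at their own pace and stop on an object; the grip force is fixed at half the most. Time passes only in rows, so rows that do not move let the fingers close. It gives the time, the measured TCP pose, the force and the opening at its end, in the units of the state.
- monitor.observe(): the state, without advancing time (a new reading comes with each control period).
- capture(name): name is "scene" or "side" or "wrist"; returns the picture (480x640x3 uint8, blue, green, red); there is no depth.
- camera_params(name): a dict with "camera_matrix" (3x3 intrinsics, pixels), "dist_coeffs" ([k1, k2, p1, p2, k3] as OpenCV has them; the pictures are not rectified), "T" (4x4, takes a point from camera to world coordinates); the wrist camera has in their place "mount" (4x4, takes a point from camera to tool coordinates, whose origin is the TCP and whose axes are the flange's). Camera axes: x right, y down, z forward; pixel columns grow to the right and rows downward; lengths in mm; the calibration is good to about 2 mm. A picture is of the moment at which its call begins: read the wrist's pose just before it. camera_params takes no time and is no camera call.
- ticket.sign_off(): hands the job in, once; it reports no verdict.
The state is a dict: "t": time; "joint_pos": joint angles; "joint_velocities": joint speeds; "joint_torque": joint torques, N m; "ee_pos": TCP position; "tcp_rot": TCP orientation; "contact_force": force on the tool from outside, world axes, zero at the start; "wrist_torque": the same for the moment, N m; "gripper_width": finger opening in mm.
Only numpy, scipy, OpenCV 4.12 (cv2) and the standard library are available. Lean on these libraries where they do the work, as an engineer would, in place of code of your own. Each camera call takes 0.05 s, during which the arm holds its last target.

## Working session

There is one attempt and no reset: what is moved stays moved. The work goes in short steps, Python scripts to look and compute and a shell command to move; the robot and the scene stay as the last step left them, time stands still between calls to the robot, and variables do not carry over. Pictures are saved under pics/ and viewed, and the job is handed in when it is done.

```bash
ls; mkdir -p pics
python3 - <<'E'
from cell import monitor, capture, camera_params
import cv2, numpy as np
np.set_printoptions(precision=3,suppress=True)
s=monitor.observe(); print(s)
for n in ["scene","side","wrist"]:
    cv2.imwrite(f"pics/{n}0.png",capture(n)); print(n,camera_params(n))
E
```

```text
pics
{'t': 0.0, 'joint_pos': array([ 62.409,  14.86 ,  88.01 ,  -0.001,  77.234, -11.618]), 'joint_velocities': array([-0.012,  0.089, -0.085, -0.05 ,  0.042,  0.029]), 'joint_torque': array([ -0.   , -43.731, -28.4  ,   0.072,   0.041,  -0.   ]), 'ee_pos': array([151.054, 528.248, 197.218]), 'tcp_rot': array([[-0.961,  0.275, -0.001],
       [ 0.275,  0.961, -0.002],
       [ 0.   , -0.002, -1.   ]]), 'contact_force': array([ 0.223, -1.004, -0.185]), 'wrist_torque': array([-0.05 ,  0.03 ,  0.005]), 'gripper_width': 92.79592090224168}
scene {'camera_matrix': array([[521.001,   0.   , 312.982],
       [  0.   , 521.001, 235.615],
       [  0.   ,   0.   ,   1.   ]]), 'dist_coeffs': array([-0.05,  0.  ,  0.  ,  0.  ,  0.  ]), 'T': array([[  -0.44 ,    0.733,   -0.519, 1174.517],
       [   0.898,    0.361,   -0.252,  268.822],
       [   0.002,   -0.577,   -0.817, 1049.155],
       [   0.   ,    0.   ,    0.   ,    1.   ]])}
side {'camera_matrix': array([[440.859,   0.   , 312.751],
       [  0.   , 440.859, 235.154],
       [  0.   ,   0.   ,   1.   ]]), 'dist_coeffs': array([-0.105,  0.   ,  0.   ,  0.   ,  0.   ]), 'T': array([[   0.756,   -0.397,    0.52 ,  -37.783],
       [  -0.655,   -0.458,    0.601, -695.213],
       [  -0.001,   -0.795,   -0.606,  723.862],
       [   0.   ,    0.   ,    0.   ,    1.   ]])}
wrist {'camera_matrix': array([[382.716,   0.   , 322.187],
       [  0.   , 382.716, 248.669],
       [  0.   ,   0.   ,   1.   ]]), 'dist_coeffs': array([-0.085,  0.   ,  0.   ,  0.   ,  0.   ]), 'mount': array([[  -0.001,   -0.955,   -0.297,   82.916],
       [   1.   ,   -0.001,    0.001,    1.69 ],
       [  -0.001,   -0.297,    0.955, -186.379],
       [   0.   ,    0.   ,    0.   ,    1.   ]])}
```

View pics/scene0.png

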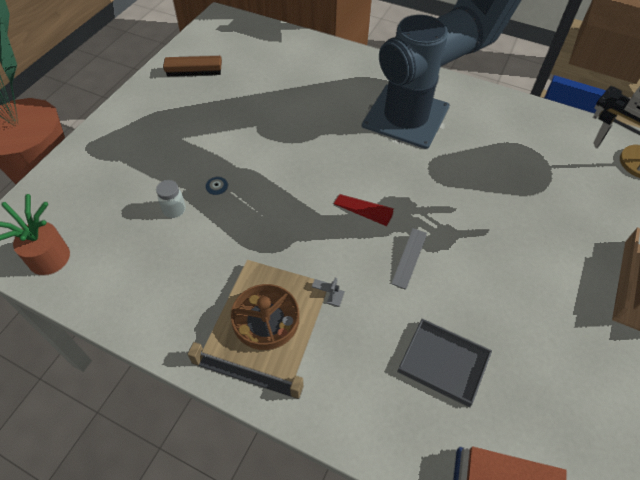

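View pics/side0.png

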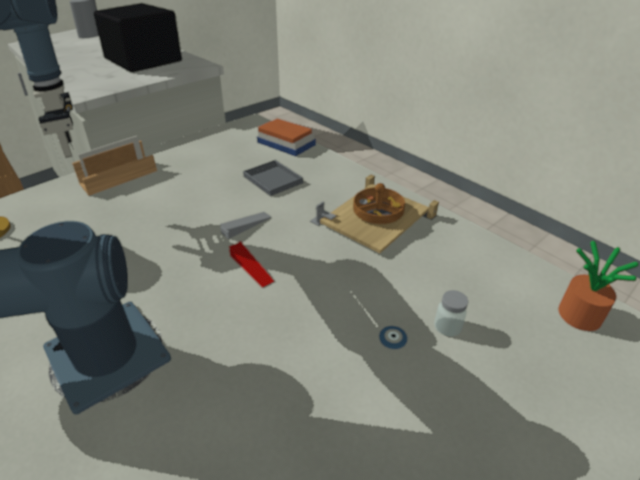

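View pics/wrist0.png

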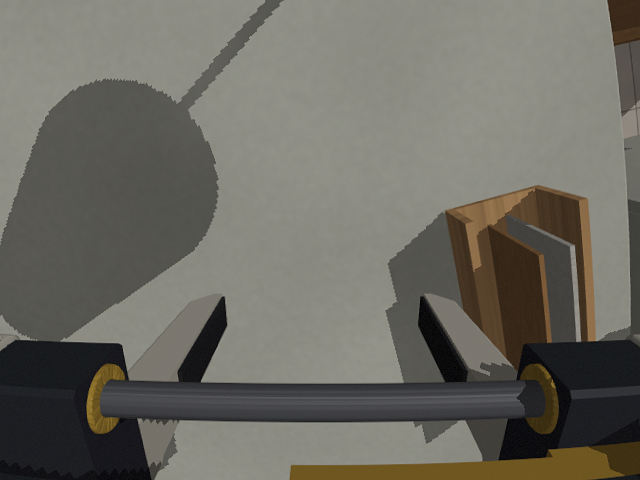

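The scene view shows the grey wedge near (409,258) and the red look-alike at (363,208). The board is near (265,320), with its hinge posts at the bottom and the bracket at (330,290). I'll zoom in on these.

Run:
```python
import cv2
a=cv2.imread("pics/scene0.png"); cv2.imwrite("pics/sc_crop.png",cv2.resize(a[190:410,180:440],None,fx=3,fy=2.7,interpolation=cv2.INTER_CUBIC))
a=cv2.imread("pics/side0.png"); cv2.imwrite("pics/sd_crop.png",cv2.resize(a[160:300,200:460],None,fx=3,fy=3,interpolation=cv2.INTER_CUBIC))
```

```text
(no output)
```

View pics/sc_crop.png

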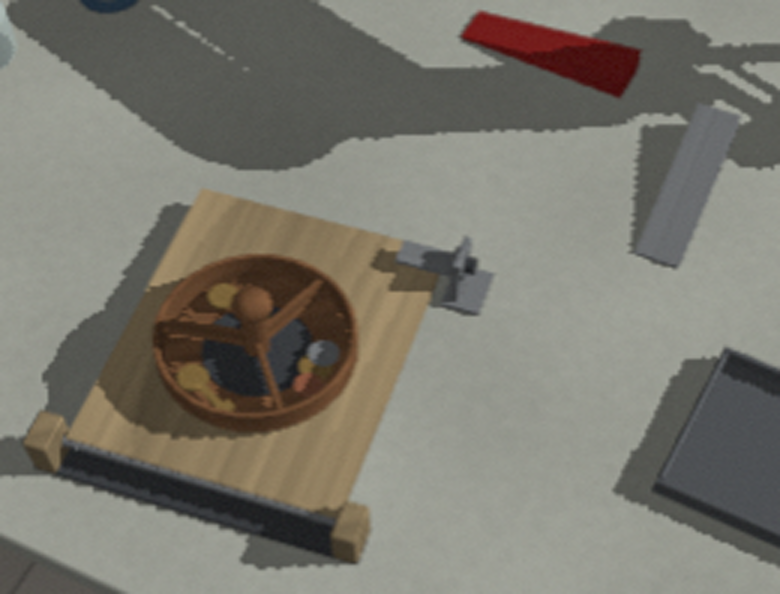

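View pics/sd_crop.png

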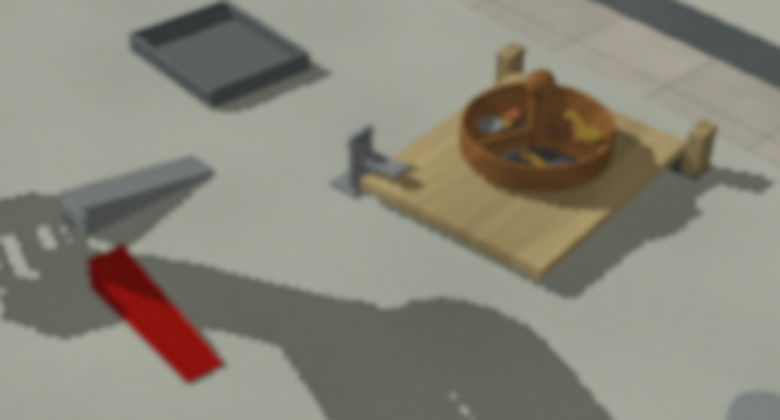

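```bash
cat > h.py <<'E'
import numpy as np, cv2
from cell import monitor, capture, camera_params
np.set_printoptions(precision=3,suppress=True)
def T_of(n,s=None):
    p=camera_params(n)
    if n!='wrist': return p,p['T']
    M=np.eye(4);M[:3,:3]=s['tcp_rot'];M[:3,3]=s['ee_pos'];return p,M@p['mount']
def ray(n,uv,s=None):
    p,T=T_of(n,s)
    q=cv2.undistortPoints(np.float64([[uv]]),p['camera_matrix'],p['dist_coeffs'])[0,0]
    d=T[:3,:3]@np.array([q[0],q[1],1.]);return T[:3,3],d/np.linalg.norm(d)
def plane(n,uv,z,s=None):
    o,d=ray(n,uv,s);return o+d*(z-o[2])/d[2]
def tri(rs):
    A=np.zeros((3,3));b=np.zeros(3)
    for o,d in rs:
        P=np.eye(3)-np.outer(d,d);A+=P;b+=P@o
    x=np.linalg.solve(A,b);return x,[np.linalg.norm((np.eye(3)-np.outer(d,d))@(x-o)) for o,d in rs]
def proj(n,X,s=None):
    p,T=T_of(n,s);Ti=np.linalg.inv(T)
    return cv2.projectPoints(np.float64(X).reshape(-1,1,3),cv2.Rodrigues(Ti[:3,:3])[0],Ti[:3,3],p['camera_matrix'],p['dist_coeffs'])[0][:,0]
E
python3 - <<'E'
from h import *
c=lambda x,y:(x/3+180,y/2.7+190)
d=lambda x,y:(x/3+200,y/3+160)
print("thin",plane('scene',c(632,252),3),plane('scene',c(675,267),3))
print("thick",plane('scene',c(697,105),33),plane('scene',c(740,117),33))
print("side thick top L/R", plane('side',d(62,195),33),plane('side',d(90,212),33),'thin',plane('side',d(195,155),3),plane('side',d(213,172),3))
print("tri thick near",tri([ray('scene',c(697,105)),ray('side',d(90,212))]))
print("tri thick far",tri([ray('scene',c(740,117)),ray('side',d(62,195))]))
print("board fr right top",plane('scene',c(203,190),24),tri([ray('scene',c(203,190)),ray('side',d(540,265))]))
print("front left",plane('side',d(360,178),24))
print("hinge corners",plane('scene',c(70,443),30),plane('scene',c(345,512),30))
print("bracket foot", tri([ray('scene',c(470,240)),ray('side',d(362,128))]))
E
```

```text
thin [552.301 167.021   3.   ] [551.529 202.027   3.   ]
thick [405.577 162.203  33.   ] [402.789 197.725  33.   ]
side thick top L/R [398.006 185.435  33.   ] [403.311 147.232  33.   ] thin [549.591 195.613   3.   ] [545.645 161.047   3.   ]
tri thick near (array([405.317, 158.982,  27.399]), [np.float64(4.247362815868906), np.float64(4.247362815868866)])
tri thick far (array([400.77 , 195.784,  27.217]), [np.float64(2.485077109649377), np.float64(2.485077109649243)])
board fr right top [ 654.248 -152.723   24.   ] (array([ 654.675, -153.285,   23.984]), [np.float64(0.7060068817233136), np.float64(0.7060068817232413)])
front left [624.698  40.042  24.   ]
hinge corners [ 897.258 -117.005   30.   ] [861.541  78.076  30.   ]
bracket foot (array([635.797,  58.953,  66.226]), [np.float64(5.876569162251509), np.float64(5.876569162251457)])
```

```bash
cat >> h.py <<'E'
from scipy.spatial.transform import Rotation as Ro
def go(pos,yaw,s=None):
    """units remaining in current tool axes: tool x at world yaw (deg), pointing down"""
    s=s or monitor.observe()
    a=np.radians(yaw);R=np.array([[np.cos(a),np.sin(a),0],[np.sin(a),-np.cos(a),0],[0,0,-1]])
    r=s['tcp_rot'];d=r.T@(np.array(pos)-s['ee_pos'])/60
    w=Ro.from_matrix(r.T@R).as_rotvec()/0.12
    print('t',s['t'],'pos',s['ee_pos'],'F',s['contact_force'],'w',s['gripper_width']);print('shift units',d,'turn units',w, 'after turn shift',R.T@(np.array(pos)-s['ee_pos'])/60)
E
python3 -c "
from h import *
go([380,180,200],182)"
```

```text
t 0.15 pos [151.146 528.363 197.412] F [-0.244 -0.153  1.025] w 92.8776072552541
shift units [-5.265 -4.532 -0.038] turn units [-0.011 -0.004 -2.614] after turn shift [-3.609 -5.936 -0.043]
```

```bash
python3 -m pendant '[[[-0.66,-0.57,0],[0,0,0],1],[[-0.66,-0.57,0],[0,0,0],1],[[-0.66,-0.57,0],[0,0,0],1],[[-0.66,-0.57,0],[0,0,0],1],[[-0.66,-0.57,0],[0,0,0],1]]'; python3 -c "
from h import *
go([380,180,200],182)"
```

```text
t: 0.78
ee_pos: [295.1, 308.4, 198.0]
tcp_rot: [[-0.962, 0.275, 0.0], [0.275, 0.962, -0.0], [-0.0, -0.0, -1.0]]
contact_force: [1.2, 0.7, 0.2]
gripper_width: 92.8
t 0.775 pos [295.139 308.404 197.965] F [1.242 0.699 0.161] w 92.83428730582467
shift units [-1.948 -1.669 -0.034] turn units [-0.     0.001 -2.611] after turn shift [-1.339 -2.188 -0.034]
```

```bash
python3 -m pendant '[[[-0.66,-0.57,0],[0,0,0],1],[[-0.66,-0.57,0],[0,0,0],1],[[-0.6,-0.5,0],[0,0,-0.87],1],[[0,0,0],[0,0,-0.87],1],[[0,0,0],[0,0,-0.87],1]]'
python3 - <<'E'
from h import *
go([380,180,200],182)
s=monitor.observe();a=capture('wrist');cv2.imwrite('pics/w1.png',a);np.save('w1.npy',{k:s[k] for k in('ee_pos','tcp_rot')},allow_pickle=True)
E
```

```text
t: 1.4
ee_pos: [378.5, 182.7, 197.8]
tcp_rot: [[-0.999, -0.036, -0.001], [-0.036, 0.999, -0.0], [0.001, -0.0, -1.0]]
contact_force: [-0.4, 0.8, -0.9]
gripper_width: 93.1
t 1.4 pos [378.493 182.702 197.762] F [-0.366  0.822 -0.864] w 93.0704018900028
shift units [-0.023 -0.046 -0.037] turn units [-0.    -0.006  0.006] after turn shift [-0.024 -0.046 -0.037]
```

View pics/w1.png

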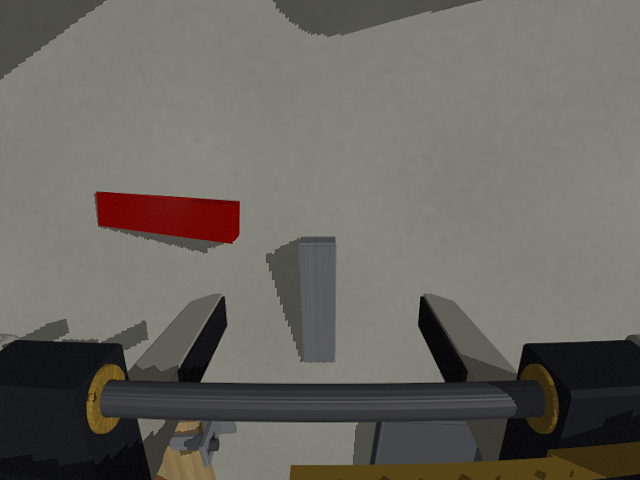

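The wrist view shows the wedge with its thick end at the top, about (300–335, 240), and its thin end at y≈361. I'll segment it.

Run:
```python
from h import *
s=np.load('w1.npy',allow_pickle=True).item();a=cv2.imread('pics/w1.png')
cv2.imwrite('pics/w1c.png',cv2.resize(a[225:375,255:365],None,fx=5,fy=4,interpolation=cv2.INTER_NEAREST))
hsv=cv2.cvtColor(a,cv2.COLOR_BGR2HSV)
for y in (235,240,244,250,270,300,340,358,363): print(y,a[y,296:342:4].tolist()[:12:2], )
```

```text
235 [[125, 131, 131], [125, 134, 134], [126, 135, 135], [126, 135, 135], [127, 137, 136], [124, 133, 134]]
240 [[79, 86, 86], [72, 71, 71], [74, 71, 72], [73, 72, 71], [73, 70, 70], [128, 138, 138]]
244 [[72, 78, 78], [101, 98, 97], [96, 94, 94], [97, 94, 93], [96, 94, 94], [116, 121, 121]]
250 [[72, 76, 77], [90, 89, 86], [90, 89, 88], [93, 92, 91], [91, 89, 87], [113, 119, 118]]
270 [[74, 78, 79], [91, 89, 89], [93, 90, 90], [94, 92, 90], [91, 89, 90], [117, 126, 126]]
300 [[72, 77, 78], [94, 93, 92], [94, 94, 92], [92, 91, 90], [93, 90, 90], [121, 131, 132]]
340 [[70, 76, 75], [92, 89, 88], [92, 91, 89], [93, 92, 90], [92, 89, 89], [123, 133, 132]]
358 [[119, 128, 128], [92, 90, 90], [91, 89, 88], [92, 90, 88], [90, 89, 89], [125, 134, 133]]
363 [[120, 129, 128], [120, 128, 129], [121, 129, 129], [121, 129, 130], [122, 131, 132], [123, 131, 132]]
```

View pics/w1c.png

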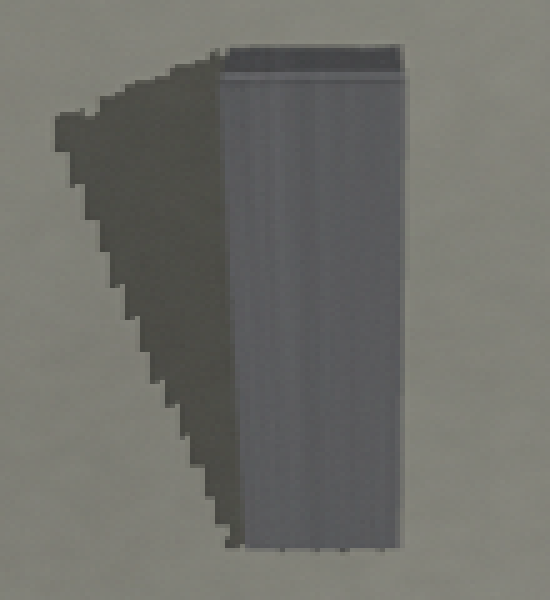

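Run:
```python
from h import *
s=np.load('w1.npy',allow_pickle=True).item()
c=lambda x,y:(x/5+255-0.4,y/4+225-0.4)
P=lambda x,y,z:plane('wrist',c(x,y),z,s)
print('thick bottom',P(230,46,0),P(401,46,0));print('thick top',P(219,73,33),P(404,73,33));print('thin',P(242,547,2),P(400,547,2))
m=(P(219,73,33)+P(404,73,33))/2;n=(P(242,547,2)+P(400,547,2))/2
print(m,n,np.degrees(np.arctan2(*(n-m)[1::-1])),np.linalg.norm((n-m)[:2]))
k=lambda x,y:(x/3+180,y/2.7+190)
# which wrist corner: image left = ?
for a,b in(((219,73),(740,117)),((404,73),(697,105)),((219,73),(697,105))): print(tri([ray('wrist',c(*a),s),ray('scene',k(*b))]))
```

```text
thick bottom [402.471 162.823   0.   ] [401.232 198.396   0.   ]
thick top [400.113 162.44   33.   ] [398.881 197.811  33.   ]
thin [552.37  168.268   2.   ] [551.078 204.917   2.   ]
[399.497 180.126  33.   ] [551.724 186.592   2.   ] 2.432497361526659 152.36370620818946
(array([400.31 , 179.914,  30.415]), [np.float64(17.59011319830011), np.float64(17.590113198300156)])
(array([401.859, 179.96 ,  31.586]), [np.float64(18.099788976562596), np.float64(18.0997889765626)])
(array([401.661, 161.911,  27.824]), [np.float64(0.24994202270430674), np.float64(0.2499420227042217)])
```

```bash
python3 -c "
from h import *
go([421,181,60],182.4)"
```

```text
t 1.45 pos [378.321 182.974 197.789] F [0.271 0.548 0.307] w 92.97669935333607
shift units [-0.711 -0.061  2.296] turn units [-0.001 -0.006 -0.012] after turn shift [-0.709 -0.063  2.296]
```

```bash
python3 -m pendant '[[[-0.36,-0.03,0.77],[0,0,-0.012],1],[[-0.35,-0.03,0.77],[0,0,0],1],[[0,0,0.76],[0,0,0],1],[[0,0,0],[0,0,0],1]]'
python3 - <<'E'
from h import *
go([421,181,4],182.4)
s=monitor.observe();a=capture('wrist');cv2.imwrite('pics/w2.png',a)
E
```

```text
t: 1.95
ee_pos: [417.7, 181.0, 57.3]
tcp_rot: [[-0.999, -0.035, -0.008], [-0.035, 0.999, -0.001], [0.008, -0.001, -1.0]]
contact_force: [0.3, 0.8, -0.7]
gripper_width: 93.0
t 1.95 pos [417.72  180.96   57.252] F [ 0.28   0.84  -0.686] w 93.03053952792538
shift units [-0.062 -0.     0.887] turn units [-0.009 -0.069 -0.061] after turn shift [-0.055 -0.002  0.888]
```

View pics/w2.png

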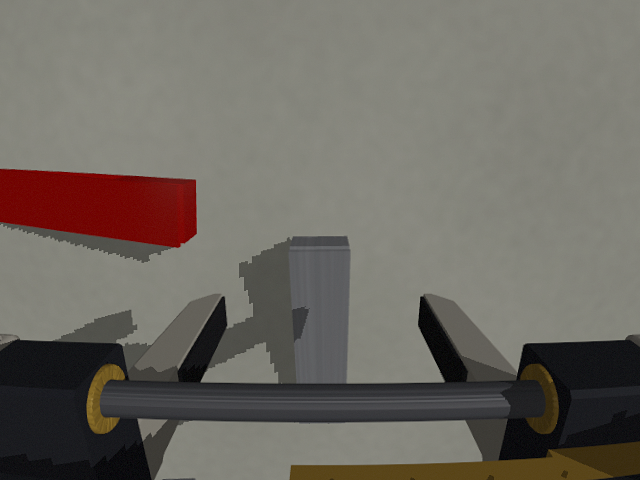

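The wedge is centred between the fingers: its flanks are at px 290 and 350 and the fingers at 220 and 425. I'll descend.

```bash
python3 -m pendant '[[[-0.03,0,0.45],[0,0,-0.06],1],[[-0.03,0,0.40],[0,0,0],1],[[0,0,0],[0,0,0],1]]'; python3 -c "
from h import *
go([421,181,4],182.4)"
```

```text
t: 2.38
ee_pos: [424.8, 181.8, 9.9]
tcp_rot: [[-0.999, -0.043, 0.0], [-0.043, 0.999, 0.0], [-0.0, 0.0, -1.0]]
contact_force: [-0.5, 0.3, 0.2]
gripper_width: 93.0
t 2.375 pos [424.842 181.819   9.941] F [-0.544  0.256  0.199] w 92.96150279825622
shift units [ 0.065 -0.011  0.099] turn units [0.    0.002 0.008] after turn shift [ 0.065 -0.011  0.099]
```

```bash
python3 -m pendant '[[[0.05,-0.01,0.09],[0,0,0],1],[[0,0,0],[0,0,0],1],[[0,0,0],[0,0,0],0.3],[[0,0,0],[0,0,0],0.3]]';python3 -m pendant '[[[0,0,0],[0,0,0],0.0],[[0,0,0],[0,0,0],0.0],[[0,0,0],[0,0,0],0.0],[[0,0,0],[0,0,0],0.0]]'; python3 -c "
from h import *
go([421,181,4],182.4)"
```

```text
t: 2.88
ee_pos: [422.0, 181.0, 4.1]
tcp_rot: [[-0.999, -0.043, 0.001], [-0.043, 0.999, 0.0], [-0.001, 0.0, -1.0]]
contact_force: [-0.7, -0.2, -0.5]
gripper_width: 77.4
t: 3.38
ee_pos: [421.6, 180.8, 3.6]
tcp_rot: [[-0.999, -0.043, -0.0], [-0.043, 0.999, -0.0], [0.0, -0.0, -1.0]]
contact_force: [-0.7, 0.0, -0.5]
gripper_width: 37.8
t 3.375 pos [421.568 180.822   3.595] F [-0.652  0.044 -0.498] w 37.84215235871046
shift units [ 0.009  0.003 -0.007] turn units [-0.001 -0.002  0.01 ] after turn shift [ 0.009  0.003 -0.007]
```

Next I'll hold the grip, lift 40 mm, and check the wedge.

```bash
python3 -m pendant '[[[0,0,0],[0,0,0],0.0],[[0,0,0],[0,0,0],0.0],[[0,0,-0.3],[0,0,0],0.0],[[0,0,-0.4],[0,0,0],0.0],[[0,0,0],[0,0,0],0]]'
python3 - <<'E'
from h import *
go([421,181,44],182.4)
a=capture('scene')
cv2.imwrite('pics/s3.png',cv2.resize(a[190:410,180:440],None,fx=3,fy=2.7,interpolation=cv2.INTER_CUBIC))
cv2.imwrite('pics/sd3.png',cv2.resize(capture('side')[160:300,200:460],None,fx=3,fy=3,interpolation=cv2.INTER_CUBIC))
E
```

```text
t: 4.0
ee_pos: [422.6, 181.2, 46.5]
tcp_rot: [[-0.999, -0.043, 0.003], [-0.043, 0.999, 0.001], [-0.003, 0.0, -1.0]]
contact_force: [0.3, -0.1, -3.4]
gripper_width: 34.4
t 4.0 pos [422.641 181.183  46.495] F [ 0.296 -0.073 -3.439] w 34.446007138586516
shift units [ 0.028 -0.002  0.042] turn units [0.004 0.023 0.01 ] after turn shift [ 0.027 -0.002  0.042]
```

View pics/s3.png

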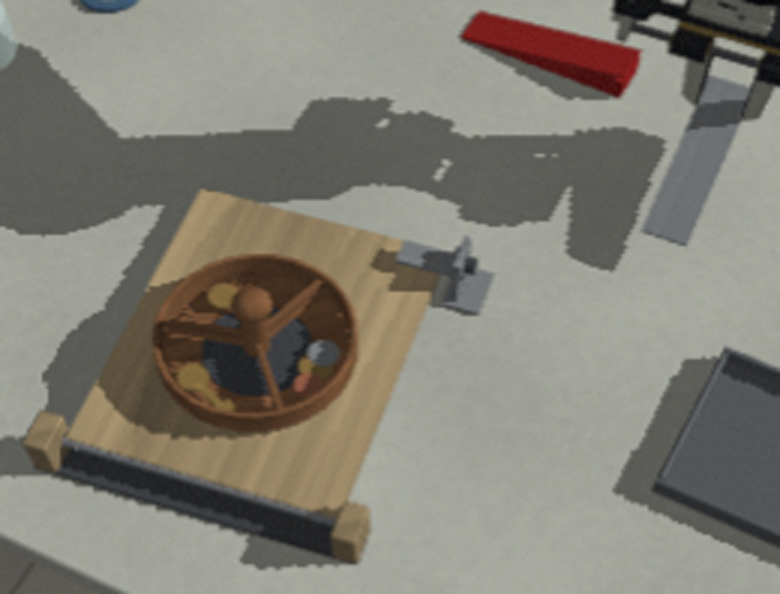

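View pics/sd3.png

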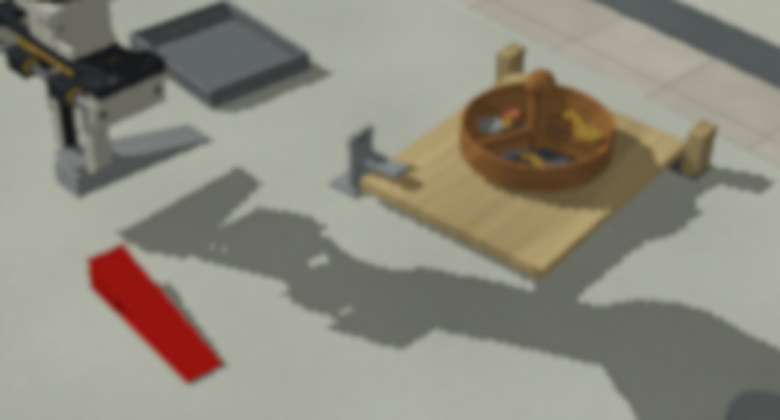

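The wedge is held and lifted. I'll check its tilt and refine the board's pose.

Run:
```python
from h import *
k=lambda x,y:(x/3+180,y/2.7+190)
d=lambda x,y:(x/3+200,y/3+160)
# tip corners: scene (687,244)=+y,(645,232)=-y ; side (195,127)=+y,(212,141)=-y
print(tri([ray('scene',k(687,244)),ray('side',d(195,127))]),tri([ray('scene',k(645,232)),ray('side',d(212,141))]))
# board: front-right top corner; right edge back end; bottom front right corner
print('fr top',tri([ray('scene',k(203,190)),ray('side',d(540,268))]))
print('fr bottom side',plane('side',d(540,280),12))
print('bracket base L corner', [plane('scene',k(*p),0) for p in((475,314),(493,270))])
print('tongue tips scene',[plane('scene',k(*p),38) for p in((398,260),(405,240))],'side',[plane('side',d(*p),38) for p in((403,178),(408,168))])
```

```text
(array([550.071, 201.06 ,  34.56 ]), [np.float64(5.1570134468172055), np.float64(5.157013446817332)]) (array([550.024, 169.966,  33.036]), [np.float64(2.7067962436723487), np.float64(2.7067962436725423)])
fr top (array([ 653.688, -154.26 ,   21.874]), [np.float64(0.8421616218913496), np.float64(0.8421616218911213)])
fr bottom side [ 651.992 -158.167   12.   ]
bracket base L corner [array([658.135,  82.363,   0.   ]), array([613.935,  77.361,   0.   ])]
tongue tips scene [array([656.699,  17.213,  38.   ]), array([637.274,  13.526,  38.   ])] side [array([640.627,   0.054,  38.   ]), array([654.805,   8.554,  38.   ])]
```

```bash
python3 -m pendant '[[[0,0,-0.9],[0,0,0],0],[[0,0,-0.9],[0,0,0],0],[[-0.3,-0.6,-0.3],[0,0,-0.46],0],[[-0.5,-0.7,0],[0,0,-0.46],0],[[-0.5,-0.7,0],[0,0,0],0]]'; python3 -c "
from h import *
go([590,-65,170],188.7)"
```

```text
t: 4.72
ee_pos: [511.2, 69.0, 170.5]
tcp_rot: [[-0.988, -0.154, -0.002], [-0.154, 0.988, 0.0], [0.002, 0.001, -1.0]]
contact_force: [0.6, 0.3, -4.4]
gripper_width: 34.9
t 4.725 pos [511.24   68.983 170.528] F [ 0.627  0.346 -4.429] w 34.93983828509219
shift units [-0.953 -2.408  0.006] turn units [ 0.005 -0.013  0.022] after turn shift [-0.96  -2.406  0.009]
```

```bash
python3 -m pendant '[[[-0.3,-0.7,0],[0,0,0],0],[[-0.3,-0.7,0],[0,0,0],0],[[-0.3,-0.7,0],[0,0,0],0],[[0,-0.2,0],[0,0,0],0],[[0,0,0],[0,0,0],0]]'
python3 - <<'E'
from h import *
go([590,-65,170],188.7)
s=monitor.observe();a=capture('wrist');cv2.imwrite('pics/w4.png',a);np.save('w4.npy',{k:s[k] for k in('ee_pos','tcp_rot')},allow_pickle=True)
E
```

```text
t: 5.35
ee_pos: [584.6, -58.5, 169.8]
tcp_rot: [[-0.988, -0.151, -0.003], [-0.151, 0.988, 0.001], [0.003, 0.002, -1.0]]
contact_force: [-0.3, 0.3, -3.0]
gripper_width: 35.1
t 5.35 pos [584.59  -58.469 169.767] F [-0.269  0.314 -2.981] w 35.09223011972018
shift units [-0.073 -0.121 -0.004] turn units [ 0.015 -0.027  0.   ] after turn shift [-0.073 -0.121 -0.004]
```

View pics/w4.png

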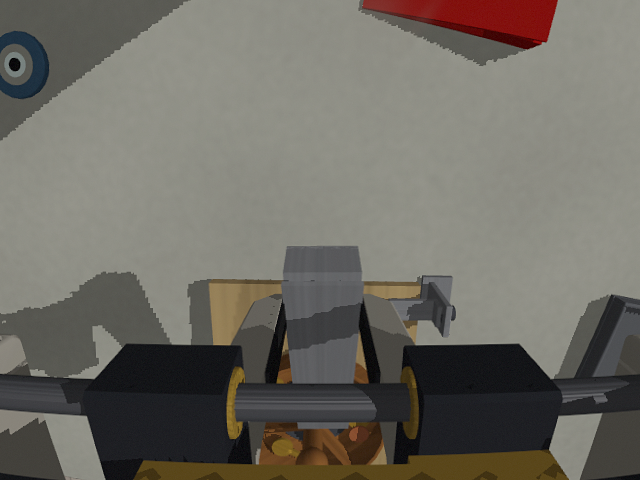

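Run:
```python
import cv2
a=cv2.imread("pics/w4.png"); cv2.imwrite("pics/w4c.png",cv2.resize(a[235:345,195:465],None,fx=2.9,fy=4,interpolation=cv2.INTER_NEAREST))
```

```text
(no output)
```

View pics/w4c.png

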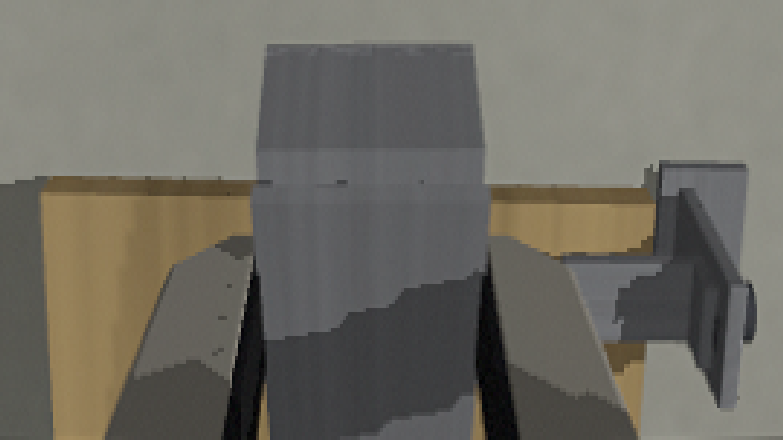

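The front edge is visible: its top runs from (209.5,282.7) to (420.9,285.7), and its bottom from (210.5,279.5) to (420.9,282.5). I'll compute its pose.

Run:
```python
from h import *
s=np.load('w4.npy',allow_pickle=True).item()
c=lambda x,y:(x/2.9+195-0.4,y/4+235-0.4)
P=lambda x,y,z:plane('wrist',c(x,y),z,s)
t=[P(42,191,24),P(655,203,24)];b=[P(45,178,12),P(655,190,12)]
for L,R in (t,b):
    e=R-L;m=(L+R)/2;print(L,R,'mid',m,'len',np.linalg.norm(e),'yaw',np.degrees(np.arctan2(-e[0],e[1])))
# height by two views: right (scene) front corner
k=lambda x,y:(x/3+180,y/2.7+190)
print(tri([ray('wrist',c(42,191),s),ray('scene',k(203,190))]))
# wedge thick end lower/upper corners in hand
R=s['tcp_rot']
for uv,z in (((268,44),0),((472,44),0),((257,150),0),((485,150),0)):
    o,d=ray('wrist',c(*uv),s); print(uv,R.T@(o-s['ee_pos']),R.T@d)
```

```text
[ 653.497 -153.736   24.   ] [626.603  43.623  24.   ] mid [640.05  -55.056  24.   ] len 199.18283152404825 yaw 7.759739372730659
[ 655.333 -155.97    12.   ] [627.698  46.924  12.   ] mid [641.516 -54.523  12.   ] len 204.76718420971056 yaw 7.756151722082086
(array([ 653.785, -153.542,   23.088]), [np.float64(0.4174658618139387), np.float64(0.41746586181395434)])
(268, 44) [  82.195    1.596 -186.375] [-0.288 -0.091  0.953]
(472, 44) [  82.195    1.596 -186.375] [-0.288  0.092  0.953]
(257, 150) [  82.195    1.596 -186.375] [-0.353 -0.101  0.93 ]
(485, 150) [  82.195    1.596 -186.375] [-0.353  0.103  0.93 ]
```

```bash
python3 -c "
from h import *
go([482,-77.5,60],188.1)"
```

```text
t 5.4 pos [584.469 -57.484 170.222] F [ 0.381  1.182 -4.517] w 35.04670397263295
shift units [ 1.734 -0.073  1.842] turn units [ 0.016 -0.022  0.096] after turn shift [ 1.738 -0.09   1.837]
```

```bash
python3 -m pendant '[[[0.7,-0.03,0],[0,0,0.096],0],[[0.7,-0.03,0],[0,0,0],0],[[0.33,-0.03,0.6],[0,0,0],0],[[0,0,0.8],[0,0,0],0],[[0,0,0.4],[0,0,0],0]]'; python3 -c "
from h import *
go([482,-77.5,10],188.1)"
```

```text
t: 6.02
ee_pos: [481.3, -76.4, 61.8]
tcp_rot: [[-0.99, -0.143, -0.003], [-0.143, 0.99, 0.002], [0.003, 0.002, -1.0]]
contact_force: [1.0, -0.0, -3.5]
gripper_width: 34.9
t 6.025 pos [481.266 -76.38   61.784] F [ 0.98  -0.031 -3.454] w 34.86210895387696
shift units [-0.012 -0.022  0.863] turn units [ 0.017 -0.022  0.016] after turn shift [-0.009 -0.02   0.863]
```

Now I'll lower it slowly. The tip may touch first and level the wedge in the grip.

```bash
python3 -m pendant '[[[0,-0.02,0.3],[0,0,0],0],[[0,0,0.3],[0,0,0],0],[[0,0,0.1],[0,0,0],0],[[0,0,0],[0,0,0],0]]'; python3 -m pendant '[[[0,0,0.05],[0,0,0],0],[[0,0,0.05],[0,0,0],0],[[0,0,0],[0,0,0],0]]'
```

```text
t: 6.52
ee_pos: [483.7, -78.9, 21.9]
tcp_rot: [[-0.99, -0.143, -0.0], [-0.143, 0.99, 0.0], [0.0, 0.0, -1.0]]
contact_force: [0.1, 0.6, -2.5]
gripper_width: 35.0
t: 6.9
ee_pos: [484.2, -80.0, 15.8]
tcp_rot: [[-0.99, -0.141, 0.001], [-0.141, 0.99, -0.0], [-0.001, -0.0, -1.0]]
contact_force: [0.6, -0.3, -2.0]
gripper_width: 34.8
```

```bash
python3 -m pendant '[[[0.03,0.03,0.07],[0,0,0],0],[[0,0,0.05],[0,0,0],0],[[0,0,0],[0,0,0],0]]'; python3 -m pendant '[[[0,0,0.05],[0,0,0],0],[[0,0,0],[0,0,0],0]]'
```

```text
t: 7.28
ee_pos: [481.5, -78.3, 8.1]
tcp_rot: [[-0.99, -0.141, -0.001], [-0.141, 0.99, 0.0], [0.001, 0.0, -1.0]]
contact_force: [-0.5, -0.9, -1.6]
gripper_width: 35.0
t: 7.52
ee_pos: [481.8, -78.3, 5.3]
tcp_rot: [[-0.99, -0.141, -0.0], [-0.141, 0.99, 0.0], [0.0, 0.0, -1.0]]
contact_force: [-0.4, 0.9, -2.1]
gripper_width: 34.7
```

```bash
python3 -c "
from h import *
go([482,-77.5,4],188.1)"
```

```text
t 7.525 pos [481.849 -78.335   5.251] F [-0.404  0.86  -2.083] w 34.74944286534619
shift units [-0.004  0.013  0.021] turn units [ 0.001 -0.001  0.004] after turn shift [-0.004  0.013  0.021]
```

```bash
python3 -m pendant '[[[0,0.01,0.02],[0,0,0],0],[[0,0,0],[0,0,0],0.6],[[0,0,0],[0,0,0],0.6],[[0,0,0],[0,0,0],0.6]]'
python3 - <<'E'
from h import *
go([482,-77.5,4],188.1)
s=monitor.observe();a=capture('wrist');cv2.imwrite('pics/w5.png',a);np.save('w5.npy',{k:s[k] for k in('ee_pos','tcp_rot')},allow_pickle=True)
a=capture('scene');cv2.imwrite('pics/s5o.png',a)
cv2.imwrite('pics/s5.png',cv2.resize(a[190:330,180:380],None,fx=4,fy=4,interpolation=cv2.INTER_CUBIC))
E
```

```text
t: 8.02
ee_pos: [482.0, -77.8, 4.4]
tcp_rot: [[-0.99, -0.141, 0.0], [-0.141, 0.99, -0.0], [-0.0, -0.0, -1.0]]
contact_force: [-0.2, 0.1, -1.0]
gripper_width: 55.0
t 8.025 pos [481.965 -77.795   4.396] F [-0.215  0.066 -0.96 ] w 55.02129732124975
shift units [-0.001  0.005  0.007] turn units [-0.001  0.003  0.005] after turn shift [-0.001  0.005  0.007]
```

View pics/w5.png

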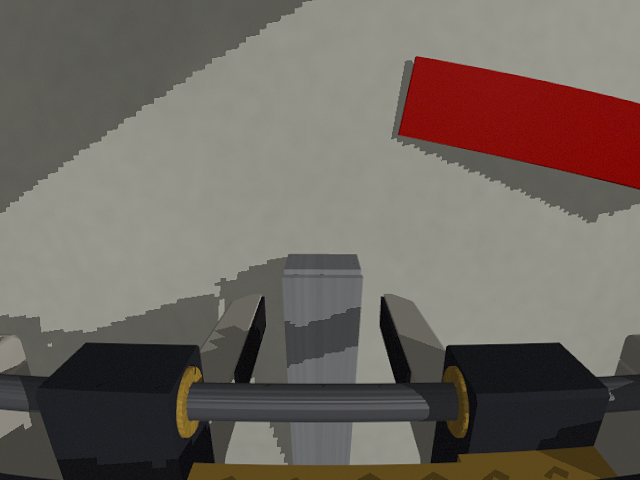

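View pics/s5.png

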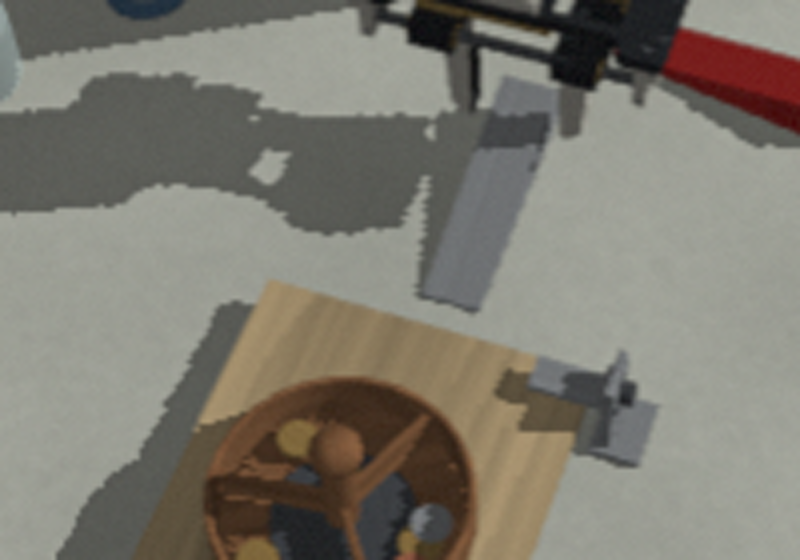

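The wedge lies flat in front of the edge, with its tip at crop (420,293) to (475,310). I'll compare the tip line and edge line in this view.

Run:
```python
from h import *
k=lambda x,y:(x/4+180,y/4+190)
a=plane('scene',k(420,293),3);b=plane('scene',k(475,309),3);print('tip',a,b,(a+b)/2)
c=plane('scene',k(500,80),33);d=plane('scene',k(560,93),33);print('thick top',c,d)
e=plane('scene',k(267,280),24);f=plane('scene',k(530,352),24);print('edge',e,f)
v=f-e;yaw=np.degrees(np.arctan2(-v[0],v[1]));print('edge yaw',yaw)
w=(a+b)/2-(c+d)/2;print('wedge yaw',np.degrees(np.arctan2(w[1],w[0])))
v/=np.linalg.norm(v);n=np.array([v[1],-v[0],0]);print('tip gap',(e-(a+b)/2)@n,'lateral from right corner',((a+b)/2-e)@v)
```

```text
tip [611.503 -77.862   3.   ] [607.04  -43.578   3.   ] [609.272 -60.72    3.   ]
thick top [468.386 -96.181  33.   ] [461.158 -58.499  33.   ]
edge [ 654.307 -155.159   24.   ] [630.241   3.854  24.   ]
edge yaw 8.606326955326518
wedge yaw 6.561313980616682
tip gap 30.396351178987967 lateral from right corner 100.11486642135164
```

Gap is 30 mm and the tip is centred. I'll regrip, then slide it 60 mm in, short of first contact at about 45 mm under the edge.

```bash
python3 -m pendant '[[[0,0,0],[0,0,0],0],[[0,0,0],[0,0,0],0],[[0,0,0],[0,0,0],0],[[0,0,0],[0,0,0],0]]'; python3 -m pendant '[[[-0.2,0,0],[0,0,0],0],[[-0.3,0,0],[0,0,0],0],[[-0.3,0,0],[0,0,0],0],[[-0.2,0,0],[0,0,0],0],[[0,0,0],[0,0,0],0]]'
python3 - <<'E'
from h import *
go([541.4,-69,4.4],188.1)
a=capture('scene');cv2.imwrite('pics/s6o.png',a)
cv2.imwrite('pics/s6.png',cv2.resize(a[190:330,180:380],None,fx=4,fy=4,interpolation=cv2.INTER_CUBIC))
E
```

```text
t: 8.62
ee_pos: [481.9, -77.8, 4.3]
tcp_rot: [[-0.99, -0.141, 0.0], [-0.141, 0.99, -0.0], [-0.0, -0.0, -1.0]]
contact_force: [-0.1, 1.2, 0.1]
gripper_width: 35.1
t: 9.25
ee_pos: [542.8, -69.3, 4.3]
tcp_rot: [[-0.99, -0.142, 0.002], [-0.142, 0.99, -0.0], [-0.002, -0.001, -1.0]]
contact_force: [2.3, 0.5, -0.6]
gripper_width: 34.8
t 9.25 pos [542.772 -69.268   4.262] F [ 2.296  0.453 -0.576] w 34.816187755553834
shift units [ 0.022  0.008 -0.002] turn units [-0.005  0.016  0.008] after turn shift [ 0.022  0.008 -0.002]
```

View pics/s6.png

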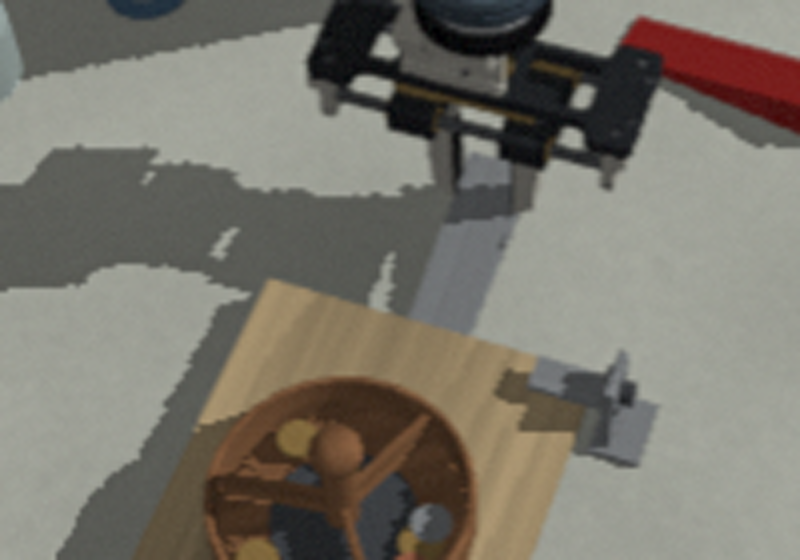

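```bash
python3 -m pendant '[[[0,0,0],[0,0,0],0.6],[[0,0,0],[0,0,0],0.6],[[0,0,0],[0,0,0],0.6],[[0.33,0,0],[0,0,0],0.6],[[0.33,0.01,0],[0,0,0],0.6]]'; python3 -m pendant '[[[0,0,0],[0,0,0],0],[[0,0,0],[0,0,0],0],[[0,0,0],[0,0,0],0],[[0,0,0],[0,0,0],0],[[0,0,0],[0,0,0],0]]'
python3 - <<'E'
from h import *
go([541.4,-69,4.4],188.1)
a=capture('wrist');cv2.imwrite('pics/w7.png',a)
E
```

```text
t: 9.93
ee_pos: [501.3, -74.4, 4.2]
tcp_rot: [[-0.99, -0.142, -0.0], [-0.142, 0.99, -0.0], [0.0, -0.0, -1.0]]
contact_force: [0.1, 0.4, 0.3]
gripper_width: 55.6
t: 10.55
ee_pos: [502.1, -74.2, 4.2]
tcp_rot: [[-0.99, -0.142, 0.0], [-0.142, 0.99, 0.0], [-0.0, 0.0, -1.0]]
contact_force: [-0.1, -0.5, 0.5]
gripper_width: 10.2
t 10.55 pos [502.143 -74.232   4.188] F [-0.058 -0.496  0.524] w 10.18464421002724
shift units [-0.66  -0.006 -0.004] turn units [0.    0.    0.006] after turn shift [-0.66  -0.006 -0.004]
```

View pics/w7.png

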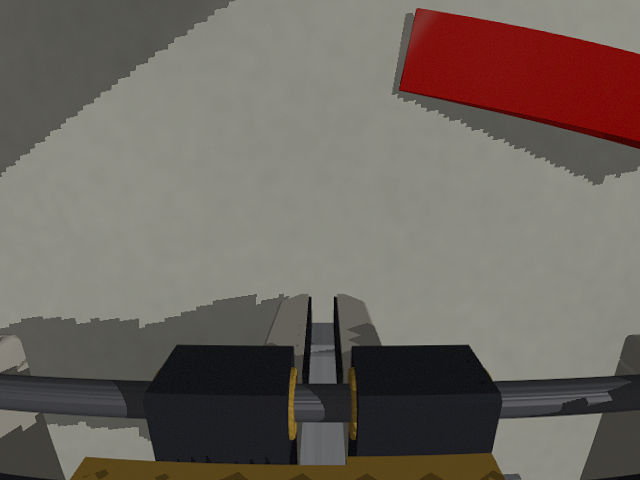

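```bash
python3 -m pendant '[[[0,0,0],[0,0,0],0],[[0,0,0],[0,0,0],0],[[-0.1,0,0],[0,0,0],0],[[0,0,0],[0,0,0],0]]'; for i in 1; do :; done; python3 -m pendant '[[[-0.08,0,0],[0,0,0],0],[[-0.08,0,0],[0,0,0],0],[[-0.08,0,0],[0,0,0],0],[[0,0,0],[0,0,0],0]]'
```

```text
t: 11.1
ee_pos: [508.6, -73.5, 4.4]
tcp_rot: [[-0.99, -0.142, 0.001], [-0.142, 0.99, -0.0], [-0.001, -0.0, -1.0]]
contact_force: [0.4, -0.3, -0.0]
gripper_width: 0.8
t: 11.6
ee_pos: [522.8, -71.4, 4.2]
tcp_rot: [[-0.99, -0.142, 0.001], [-0.142, 0.99, -0.0], [-0.001, -0.0, -1.0]]
contact_force: [-1.2, -0.2, -0.4]
gripper_width: 0.6
```

```bash
cat >> h.py <<'E'
u=np.array([np.cos(np.radians(8.1)),np.sin(np.radians(8.1)),0]);E0=np.array([640.5,-55,0])
def st():
    s=monitor.observe();print('t %.2f s %.2f lat %.2f z %.2f push %.2f Fxyz %s'%(s['t'],(s['ee_pos']-E0)@u,(s['ee_pos']-E0)@[-u[1],u[0],0],s['ee_pos'][2],-s['contact_force']@u,s['contact_force']),'tq',s['wrist_torque'])
E
python3 -c "
from h import *
st()"
```

```text
t 11.60 s -118.84 lat 0.34 z 4.25 push 1.24 Fxyz [-1.22  -0.218 -0.415] tq [ 0.083 -0.032  0.07 ]
```

```bash
python3 -m pendant '[[[-0.05,0,0],[0,0,0],0],[[-0.05,0,0],[0,0,0],0],[[0,0,0],[0,0,0],0]]';python3 -m pendant '[[[-0.05,0,0],[0,0,0],0],[[-0.05,0,0],[0,0,0],0],[[0,0,0],[0,0,0],0]]'; python3 -m pendant '[[[-0.05,0,0],[0,0,0],0],[[-0.05,0,0],[0,0,0],0],[[0,0,0],[0,0,0],0]]';python3 - <<'E'
from h import *
st()
a=capture('scene');cv2.imwrite('pics/s8o.png',a)
cv2.imwrite('pics/s8.png',cv2.resize(a[190:330,180:380],None,fx=4,fy=4,interpolation=cv2.INTER_CUBIC))
E
```

```text
t: 11.98
ee_pos: [528.1, -70.5, 4.2]
tcp_rot: [[-0.99, -0.141, -0.0], [-0.141, 0.99, 0.0], [0.0, 0.0, -1.0]]
contact_force: [-1.9, 0.8, 0.9]
gripper_width: 0.6
t: 12.35
ee_pos: [534.1, -69.6, 4.1]
tcp_rot: [[-0.99, -0.141, -0.0], [-0.141, 0.99, 0.0], [0.0, 0.0, -1.0]]
contact_force: [-2.9, -0.9, 1.2]
gripper_width: 0.7
t: 12.72
ee_pos: [540.5, -68.9, 4.2]
tcp_rot: [[-0.99, -0.141, 0.001], [-0.141, 0.99, -0.0], [-0.001, -0.0, -1.0]]
contact_force: [-1.5, -0.2, -1.2]
gripper_width: 0.8
t 12.72 s -100.92 lat 0.37 z 4.22 push 1.47 Fxyz [-1.465 -0.173 -1.241] tq [0.053 0.381 0.009]
```

View pics/s8.png

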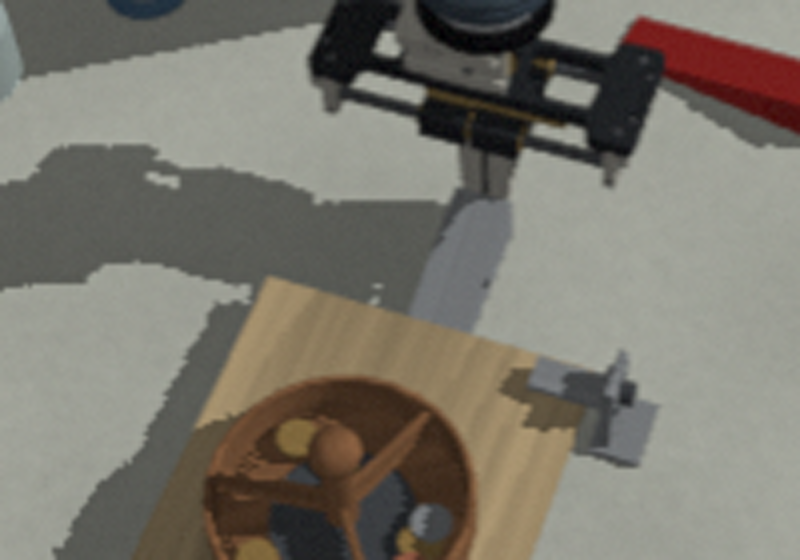

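```bash
python3 -m pendant '[[[-0.04,0,0],[0,0,0],0],[[0,0,0],[0,0,0],0]]'|grep -E "ee_pos|force";python3 -m pendant '[[[-0.04,0,0],[0,0,0],0],[[0,0,0],[0,0,0],0]]'|grep -E "ee_pos|force";python3 -m pendant '[[[-0.04,0,0],[0,0,0],0],[[0,0,0],[0,0,0],0]]'|grep -E "ee_pos|force"
```

```text
ee_pos: [542.5, -68.5, 4.2]
contact_force: [-3.6, 0.2, -1.1]
ee_pos: [544.9, -68.1, 4.2]
contact_force: [-2.2, 0.5, -1.3]
ee_pos: [547.4, -67.8, 4.2]
contact_force: [-2.6, -0.7, -1.1]
```

```bash
python3 -m pendant '[[[-0.03,0,0],[0,0,0],0],[[0,0,0],[0,0,0],0]]'|grep -E "ee_pos|force";python3 -m pendant '[[[-0.03,0,0],[0,0,0],0],[[0,0,0],[0,0,0],0]]'|grep -E "ee_pos|force";python3 -m pendant '[[[-0.03,0,0],[0,0,0],0],[[0,0,0],[0,0,0],0]]'|grep -E "ee_pos|force"
```

```text
ee_pos: [549.1, -67.6, 4.2]
contact_force: [-2.3, -0.1, -1.7]
ee_pos: [550.9, -67.3, 4.3]
contact_force: [-2.0, -0.3, -1.4]
ee_pos: [552.7, -67.1, 4.3]
contact_force: [-2.6, 0.1, -1.1]
```

```bash
python3 -m pendant '[[[-0.03,0,0],[0,0,0],0],[[0,0,0],[0,0,0],0]]'|grep -E "ee_pos|force";python3 -m pendant '[[[-0.03,0,0],[0,0,0],0],[[0,0,0],[0,0,0],0]]'|grep -E "ee_pos|force";python3 - <<'E'
from h import *
st()
a=capture('scene');cv2.imwrite('pics/s9o.png',a)
cv2.imwrite('pics/s9.png',cv2.resize(a[230:330,280:380],None,fx=6,fy=6,interpolation=cv2.INTER_CUBIC))
a=capture('side');cv2.imwrite('pics/sd9.png',cv2.resize(a[180:260,290:410],None,fx=6,fy=6,interpolation=cv2.INTER_CUBIC))
E
```

```text
ee_pos: [554.4, -66.8, 4.3]
contact_force: [-2.1, -0.4, -1.6]
ee_pos: [556.2, -66.6, 4.3]
contact_force: [-3.5, -0.3, -1.2]
t 14.78 s -85.07 lat 0.44 z 4.27 push 3.50 Fxyz [-3.49  -0.316 -1.193] tq [-0.054  0.44   0.015]
```

View pics/s9.png

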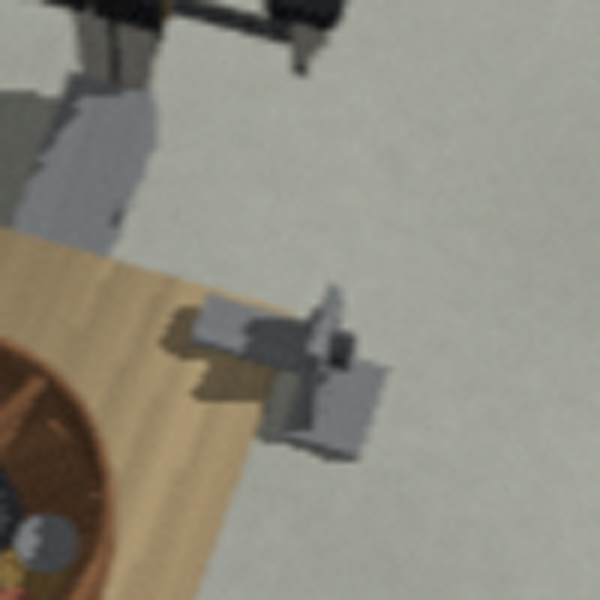

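View pics/sd9.png

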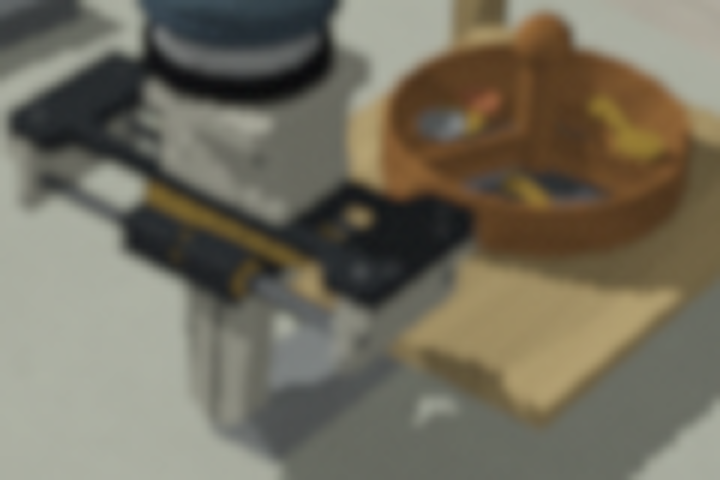

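```bash
python3 -m pendant '[[[-0.03,0,0],[0,0,0],0],[[0,0,0],[0,0,0],0]]'|grep -E "ee_pos|force";python3 -m pendant '[[[-0.03,0,0],[0,0,0],0],[[0,0,0],[0,0,0],0]]'|grep -E "ee_pos|force";python3 -m pendant '[[[-0.03,0,0],[0,0,0],0],[[0,0,0],[0,0,0],0]]'|grep -E "ee_pos|force"
```

```text
ee_pos: [557.9, -66.3, 4.3]
contact_force: [-2.6, -0.4, -0.3]
ee_pos: [559.8, -66.1, 4.3]
contact_force: [-2.5, -0.4, -0.5]
ee_pos: [561.6, -65.8, 4.3]
contact_force: [-2.7, -0.6, -0.2]
```

```bash
python3 -m pendant '[[[-0.03,0,0],[0,0,0],0],[[0,0,0],[0,0,0],0]]'|grep -E "ee_pos|force";python3 -m pendant '[[[-0.03,0,0],[0,0,0],0],[[0,0,0],[0,0,0],0]]'|grep -E "ee_pos|force"
```

```text
ee_pos: [563.3, -65.5, 4.3]
contact_force: [-3.2, 0.3, -0.6]
ee_pos: [565.1, -65.3, 4.3]
contact_force: [-2.6, 0.0, -1.4]
```

```bash
python3 -m pendant '[[[-0.03,0,0],[0,0,0],0],[[0,0,0],[0,0,0],0]]'|grep -E "ee_pos|force";python3 -m pendant '[[[-0.03,0,0],[0,0,0],0],[[0,0,0],[0,0,0],0]]'|grep -E "ee_pos|force"
```

```text
ee_pos: [566.9, -65.0, 4.3]
contact_force: [-3.6, 0.4, -0.7]
ee_pos: [568.7, -64.8, 4.2]
contact_force: [-2.5, -0.4, -1.1]
```

```bash
python3 -m pendant '[[[-0.03,0,0],[0,0,0],0],[[0,0,0],[0,0,0],0]]'|grep -E "ee_pos|force";python3 -m pendant '[[[-0.03,0,0],[0,0,0],0],[[0,0,0],[0,0,0],0]]'|grep -E "ee_pos|force"
```

```text
ee_pos: [570.5, -64.5, 4.3]
contact_force: [-2.6, -0.1, -0.8]
ee_pos: [572.3, -64.3, 4.3]
contact_force: [-2.7, 0.4, 0.2]
```

Run:
```python
from h import *
st()
a=capture('scene');cv2.imwrite('pics/s10o.png',a)
cv2.imwrite('pics/s10.png',cv2.resize(a[230:330,280:380],None,fx=6,fy=6,interpolation=cv2.INTER_CUBIC))
```

```text
t 17.12 s -68.84 lat 0.45 z 4.27 push 2.64 Fxyz [-2.73   0.426  0.227] tq [ 0.006  0.558 -0.012]
```

View pics/s10.png

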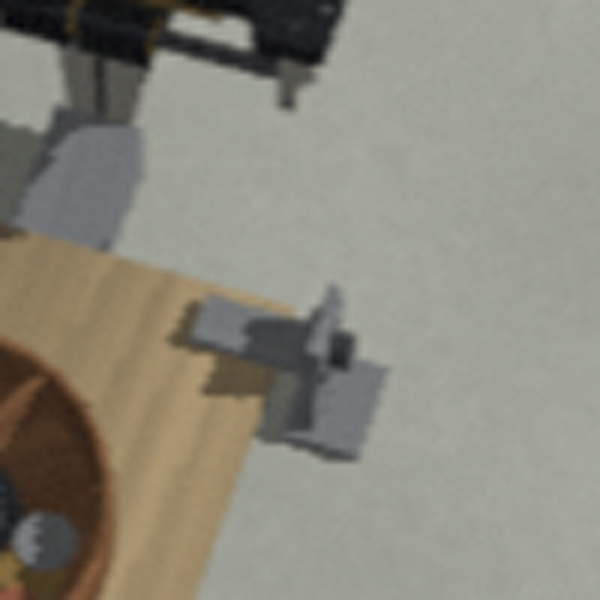

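The shadow of the tongue on the board has shrunk from about 35 px to about 22 px, so a few mm of lift remain. I'll continue in smaller steps.

```bash
python3 -m pendant '[[[-0.025,0,0],[0,0,0],0],[[0,0,0],[0,0,0],0]]'|grep -E "ee_pos|force";python3 -m pendant '[[[-0.02,0,0],[0,0,0],0],[[0,0,0],[0,0,0],0]]'|grep -E "ee_pos|force"
```

```text
ee_pos: [573.6, -64.1, 4.3]
contact_force: [-2.5, 0.2, -1.2]
ee_pos: [574.8, -63.9, 4.2]
contact_force: [-3.6, -0.8, -1.5]
```

```bash
python3 -m pendant '[[[-0.02,0,0],[0,0,0],0],[[0,0,0],[0,0,0],0]]'|grep -E "ee_pos|force";python3 -m pendant '[[[-0.02,0,0],[0,0,0],0],[[0,0,0],[0,0,0],0]]'|grep -E "ee_pos|force"
```

```text
ee_pos: [576.0, -63.7, 4.3]
contact_force: [-2.9, -0.3, -0.0]
ee_pos: [577.3, -63.5, 4.3]
contact_force: [-2.5, -0.5, -0.1]
```

```bash
python3 -m pendant '[[[-0.02,0,0],[0,0,0],0],[[0,0,0],[0,0,0],0]]'|grep -E "ee_pos|force";python3 -m pendant '[[[-0.02,0,0],[0,0,0],0],[[0,0,0],[0,0,0],0]]'|grep -E "ee_pos|force"
```

```text
ee_pos: [578.4, -63.4, 4.2]
contact_force: [-3.0, -0.4, -0.5]
ee_pos: [579.4, -63.2, 4.3]
contact_force: [-4.1, -0.8, 0.3]
```

```bash
python3 -m pendant '[[[-0.02,0,0],[0,0,0],0],[[0,0,0],[0,0,0],0]]'|grep -E "ee_pos|force"
```

```text
ee_pos: [579.8, -63.0, 4.2]
contact_force: [-6.3, -0.8, 1.8]
```

```bash
python3 -m pendant '[[[-0.02,0,0],[0,0,0],0],[[0,0,0],[0,0,0],0]]'|grep -E "ee_pos|force"
```

```text
ee_pos: [580.2, -62.9, 4.2]
contact_force: [-8.3, -1.3, 3.6]
```

The tongue has been met: push went from a plateau of about 2.8 N to 8.4 N. I'm aiming for a rise of about 10 N.

```bash
python3 -m pendant '[[[-0.02,0,0],[0,0,0],0],[[0,0,0],[0,0,0],0]]'|grep -E "ee_pos|force"
```

```text
ee_pos: [580.4, -62.8, 4.2]
contact_force: [-10.3, -2.6, 5.9]
```

```bash
python3 -m pendant '[[[-0.01,0,0],[0,0,0],0],[[0,0,0],[0,0,0],0],[[0,0,0],[0,0,0],0]]'|grep -E "ee_pos|force"; python3 -c "
from h import *
st()"
```

```text
ee_pos: [580.5, -62.8, 4.2]
contact_force: [-12.2, -2.4, 6.5]
t 19.80 s -60.52 lat 0.78 z 4.17 push 12.44 Fxyz [-12.214  -2.438   6.511] tq [-0.432  2.172 -0.014]
```

Push is 12.4 N, a rise of about 9.6 N, which the given ratio puts at about 5–9 N on the tongue. I'll back off gently.

```bash
python3 -m pendant '[[[0.03,0,0],[0,0,0],0],[[0,0,0],[0,0,0],0]]'|grep -E "ee_pos|force"; python3 -m pendant '[[[0.04,0,0],[0,0,0],0],[[0,0,0],[0,0,0],0]]'|grep -E "ee_pos|force";  python3 -m pendant '[[[0.05,0,0],[0,0,0],0],[[0,0,0],[0,0,0],0]]'|grep -E "ee_pos|force"; python3 -m pendant '[[[0.1,0,0],[0,0,0],0],[[0,0,0],[0,0,0],0]]'|grep -E "ee_pos|force"
```

```text
ee_pos: [580.5, -62.8, 4.2]
contact_force: [-6.8, -1.1, 2.9]
ee_pos: [580.4, -63.4, 4.6]
contact_force: [-0.5, -1.0, 0.2]
ee_pos: [576.9, -63.7, 4.5]
contact_force: [-0.3, -0.1, -0.3]
ee_pos: [570.0, -64.5, 4.2]
contact_force: [0.8, 0.3, -0.2]
```

```bash
python3 -m pendant '[[[0.6,0,0],[0,0,0],0],[[0.6,0,-0.4],[0,0,0],0],[[0.5,0,-0.6],[0,0,0],0],[[0,0,-0.5],[0,0,0],0],[[0,0,0],[0,0,0],0]]'
python3 - <<'E'
from h import *
st()
a=capture('scene');cv2.imwrite('pics/s11o.png',a)
cv2.imwrite('pics/s11.png',cv2.resize(a[200:330,230:380],None,fx=5,fy=4.6,interpolation=cv2.INTER_CUBIC))
a=capture('side');cv2.imwrite('pics/sd11o.png',a);cv2.imwrite('pics/sd11.png',cv2.resize(a[180:260,290:410],None,fx=6,fy=6,interpolation=cv2.INTER_CUBIC))
E
```

```text
t: 21.42
ee_pos: [471.4, -79.8, 96.7]
tcp_rot: [[-0.99, -0.141, 0.006], [-0.141, 0.99, -0.002], [-0.005, -0.003, -1.0]]
contact_force: [0.2, 0.4, -0.2]
gripper_width: 0.3
t 21.43 s -170.96 lat -0.75 z 96.71 push -0.24 Fxyz [ 0.189  0.353 -0.228] tq [0.034 0.024 0.007]
```

View pics/s11.png

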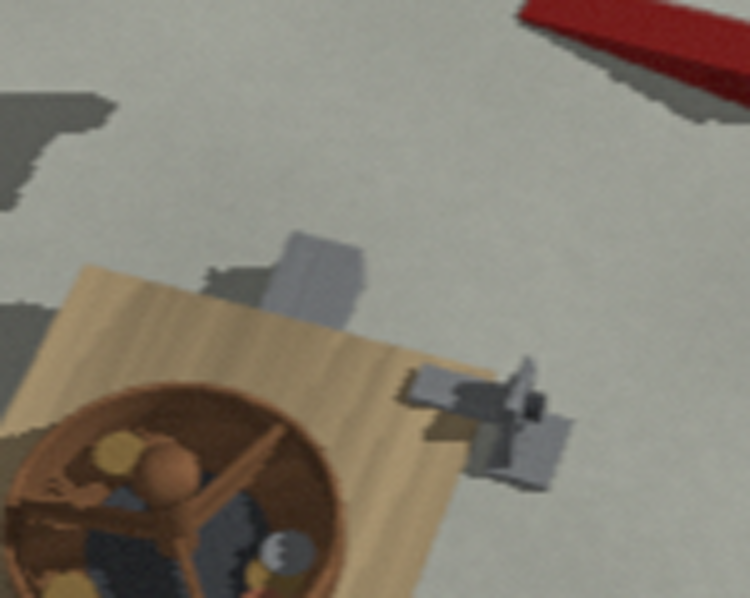

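View pics/sd11.png

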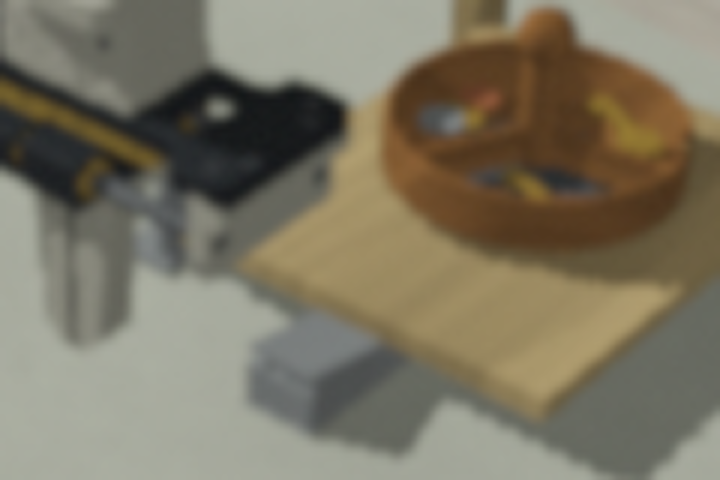

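The wedge is flat under the edge and stays put. I'll move the arm clear and compare over time.

```bash
python3 -m pendant '[[[0.5,0,-0.6],[0,0,0],0.2],[[0.5,0,-0.6],[0,0,0],0.2],[[0,0,-0.6],[0,0,0],0.2],[[0,0,0],[0,0,0],0.2],[[0,0,0],[0,0,0],0.2]]'
python3 - <<'E'
from h import *
st()
a=capture('scene');cv2.imwrite('pics/s12o.png',a)
b=cv2.imread('pics/s11o.png')
A,B=[cv2.cvtColor(x,cv2.COLOR_BGR2GRAY)[240:335,235:350].astype(np.float32) for x in(a,b)]
print('diff',np.abs(A-B).mean(),'shift board+wedge',cv2.phaseCorrelate(A,B), 'wedge',cv2.phaseCorrelate(A[4:28,45:75].copy(),B[4:28,45:75].copy()))
k=lambda x,y:(x/5+230,y/4.6+200)
p,q=plane('scene',k(298,232),33),plane('scene',k(363,250),33);m=(p+q)/2
print('thick end',m,'s',(m-E0)@u,'lat',(m-E0)@[-u[1],u[0],0],'yaw',np.degrees(np.arctan2(-(q-p)[0],(q-p)[1])))
a=capture('side');cv2.imwrite('pics/sd12o.png',a);cv2.imwrite('pics/sd12.png',cv2.resize(a[180:260,290:410],None,fx=6,fy=6,interpolation=cv2.INTER_CUBIC))
# whole-scene bystander shift vs start
o=cv2.imread('pics/scene0.png');n=cv2.imread('pics/s12o.png')
for nm,(y0,y1,x0,x1) in dict(tray=(315,410,390,500),disc=(172,200,200,232),jar=(178,220,152,188)).items():
    print(nm,np.abs(o[y0:y1,x0:x1].astype(int)-n[y0:y1,x0:x1]).mean())
E
```

```text
t: 22.15
ee_pos: [409.6, -87.0, 200.6]
tcp_rot: [[-0.99, -0.142, -0.002], [-0.142, 0.99, 0.001], [0.002, 0.002, -1.0]]
contact_force: [-0.1, 0.6, -0.4]
gripper_width: 18.6
t 22.15 s -233.12 lat 0.86 z 200.64 push -0.02 Fxyz [-0.061  0.55  -0.371] tq [0.04  0.027 0.039]
diff 1.7981694 shift board+wedge ((0.007880408833003116, -0.0018921626435783878), 0.994892696208424) wedge ((-0.056008868714725324, -0.03879019742440981), 0.9916167404916552)
thick end [589.76  -58.691  33.   ] s -50.75422077738847 lat 3.4955750178101694 yaw 6.485184368592259
tray 1.280829346092504
disc 25.546875
jar 22.06988536155203
```

View pics/sd12.png

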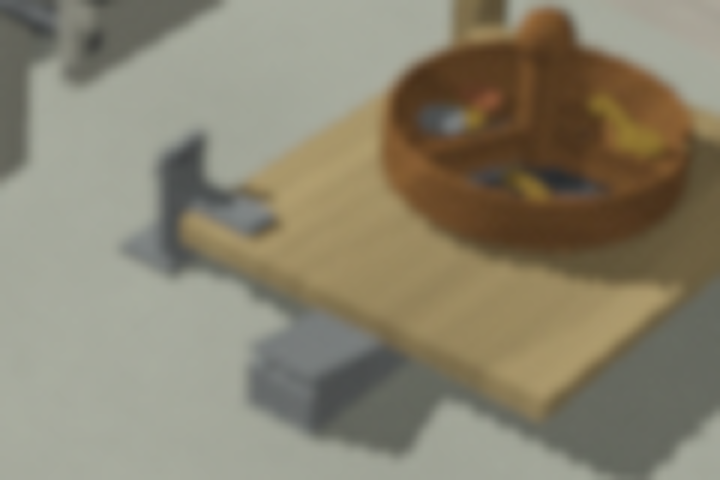

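View pics/s12o.png

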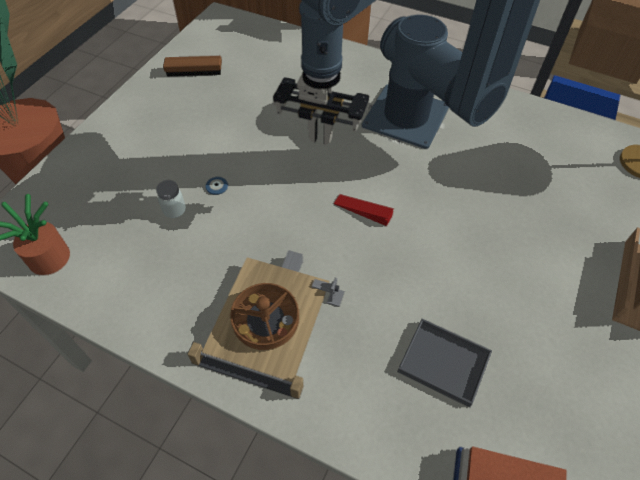

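```bash
python3 -c "
from h import *
from cell import ticket
st(); print(ticket.sign_off())"
```

```text
t 22.25 s -233.33 lat 1.05 z 200.39 push 0.86 Fxyz [-0.905  0.262 -0.234] tq [0.055 0.016 0.034]
the job is handed in; nothing more can be done
None
```

The wedge is under the front edge, flat on the bench, and holds the board up against the tongue. I handed the job in at 22 s of the 67 s.

- **What I did:** I picked up the steel wedge, set it flat 30 mm in front of the edge, regripped it and slid it in on the bench until just short of touching. Then I let go and pushed on its thick end with the closed fingers, in small steps.
- **Push readings:** lifting took a steady 2.5–3 N, at or just under the expected 3–7 N. After the tongue was met the push rose to 12.4 N, and I stopped there.
- **Tongue load:** I did not measure this directly. From the ratio you gave, the rise of about 9.6 N means roughly 5–9 N, inside the 2–16 N band. About 6.5 N of vertical force from the fingers on the end face makes that less certain.
- **Push against travel:** the push rose faster per mm of measured finger travel (about 7 N/mm) than the stated 2–3 N/mm. It matches if the commanded travel is used, which I put down to give in the arm.
- **After letting go:** the force fell to zero with no sign of the wedge sliding back. Two pictures 0.7 s apart show board and wedge shifted by less than 0.1 px. The side view shows the board against the tongue and the wedge flat.
- **Wedge position:** the camera and the fingers agree on where the thick end is to about 2 mm. The wedge's lateral offset reads 0.8 mm from the fingers and 3.5 mm from the camera.
- **Bystanders:** the tray is unchanged. The image check of the disc and jar was spoiled by moving shadows, but by eye both are where they were, as is the red look-alike.

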